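Break the lid stay and shut the drying chamber

TASK

Shut the sample drying chamber: its lid is propped open by a locked two-link stay, so first push the stay's knuckle back towards the hinge to break the lock with the lid still up, then lower the lid gently until it is fully closed and let go. Never let it drop or slam (once the stay is broken it will fall unless held), and leave the glassware and other loose things around it standing where they are.

Things in the scene. Friction and masses are not known exactly. Their poses are not given: they have to be found in the camera images.
- chamber: White steel drying chamber fixed to the bench, an open-topped box 150 deep (x) x 200 wide (y) x 100 mm high with small jars inside. Origin: centre of its underside. Its x axis is level and points from its front (vent slots, handle side) to its rear (hinge side), y to its left, z up. The stay is outside its right (-y) wall.
- lid_hinge (a point): Middle of the lid's hinge line, which is parallel to the chamber's y axis, at the top of the rear wall: 75 mm behind the chamber's origin and 106 mm above its underside.
- lid (a joint): Lid angle. 0 = as found, locked open 1.13 rad above level, leaning forward over the chamber; grows as it closes; 1.13 = fully shut, level. Steel, 150 long x 190 wide x 10 mm, 0.6 to 0.85 kg. Once the stay is broken, friction holds the lid near its open position; somewhere between 0.3 and 0.9 rad (depends on its weight) it begins to fall and slams unless held.
- handle (a point): Middle of the lid's grip: a round black bar 14 mm thick, 120 mm long, parallel to the hinge line and 205 mm from it in the plane of the lid, on two arms from the lid's free edge, 46 mm clear between bar and edge. It moves on an arc about lid_hinge: topmost as found; shut, it is 55 mm in front of the front wall at hinge height. The bar may turn between the fingers.
- knuckle (a joint): Bend of the stay. 0 = locked against its stop, 6 mm past dead centre to the front; grows as the knuckle is pushed to the rear (chamber +x) and the stay folds; past dead centre from about 0.2 rad; about 2.9 with the lid shut. Links about 68 mm each. Stiff: some 5 to 10 N of push at the knuckle. Pushed to 0.5 to 0.9 rad the lock is broken and it stays as left, the lid still up.
- thumb_bar (a point): Point on the stay's thumb bar, a round black bar 14 mm thick that sticks out of the knuckle level to the right (chamber -y), 66 mm long. This point is on its axis, 16 mm from its free end, 50 mm outside the stay and 69 mm outside the lid's right edge. Push here towards chamber +x.
- beaker: Loose glass beaker, 68 across x 85 mm high, near the chamber's front left; origin at the centre of its foot. Leave alone.
- jar: Loose amber jar with white cap, 56 across x 70 mm high, near the chamber's front right, below the stay; origin at the centre of its foot. Leave alone.
- bowl: Loose steel bowl, 200 across x 80 mm high, to the left; origin at the centre of its foot. Leave alone.
- bottle: Loose white bottle, 72 across x 170 mm high, at the left or the right, beyond the chamber; origin at the centre of its foot. Leave alone.
- can: Loose aluminium can, 90 across x 120 mm high, at the left or the right, beyond the chamber; origin at the centre of its foot. Leave alone.
- carton: Loose cardboard carton, 100 x 220 x 70 mm, at the front right; origin at the centre of its underside. Leave alone.

How it is judged:
On the way:
1. the stay is broken at its knuckle while the lid is still up (value of joint knuckle above 0.4 rad and value of joint lid below 0.8 rad), for 0.1 s.
At the end, for the whole second after the job is handed in: The lid is fully shut (within 0.04 rad, 8 mm at the handle), at rest and released (value of joint lid above 1.09 rad and velocity of joint lid between -0.05 and 0.05 rad/s); the robot touches nothing.
It fails at once if the lid drops or slams: closing faster than 1.5 rad/s (30 cm/s at the handle) in the last 0.6 rad of its travel (value of joint lid above 0.53 rad and velocity of joint lid above 1.5 rad/s).
It fails at once if a bystander is pushed more than 25 mm from its place (distance of any of beaker, jar, bowl, bottle, can, carton from where it was at the start of the episode above 0.025 m).
It fails at once if the beaker, jar, bottle or can is tipped over (angle between any of beaker, jar, bottle, can's own z axis and vertical above 0.6 rad).
It also fails if it takes over 54 s, if anything falls off the work surface, if the arm or the gripper's body presses on something with over 40 N, if the wrist force passes 120 N, or if a joint passes its speed limit or range.

ROBOT

A 6-joint arm with a two-finger parallel gripper is mounted at the origin on the work surface. World frame = base frame: x ahead of the robot, y to its left, z up, the work surface at z = 0. Lengths are in m, angles in rad, forces in N, time in s.
With the tool pointing down it reaches from about 0.35 to 0.875 m from the base axis. Payload 4.2 kg.
Tool frame: the origin (TCP) lies on the centre line of the jaws, within the pads' length; the fingertips stand 11 mm ahead of it and the grasp point (between the pads) lies 8 mm behind it; y points along the fingers, x is the direction in which the jaws open and shut, and the axes are right-handed (so a half turn about y gives the same grasp; the last joint's range is limited). The gripper opens to 87 mm and grips with 3 to 60 N. Pads are 19 mm wide; open, the fingers measure 117 mm over their backs; the gripper's body (75 mm by 190 mm) begins 51 mm behind the grasp point.
Start: joints at [1.582, 0.385, 0.008, 0, -1.194, -0.259], TCP at [0.153, 0.606, 0.234] pointing down, gripper open.
Joint ranges: [-3.14, 3.14], [-1.21, 2.06], [-1.07, 1.41], [-3.16, 2.05], [-2.99, -0.16], [-3.1, 3.1]. Speed limits (rad/s): [2.79, 2.79, 3.14, 3.14, 3.14, 3.14].

INTERFACE

Orientations are given as a unit quaternion [x, y, z, w].
In Python, from cell import read_state, capture, manip gives the robot as it stands. The module is installed in compiled form; this text tells all that it offers.
- The arm moves only by the shell command python3 -m inch 'ROWS' [FORCE]. ROWS is JSON, a list of rows, each an object with "claw": the opening in per cent of the stroke, from 0 (shut) to 100 (fully open); "xyz": the shift along the tool's x, y, z in cm, a list of three; "dr": the turn, a rotation vector about the tool's x, y, z in degrees, a list of three. A call has exactly 10 rows; each row shifts and turns the commanded pose from where the row before left it, along the tool's axes as they then stand; what a row does not reach is not made up. A row lasts 1/12 s, in which the tool goes at most 41.7 mm and 7.16 degrees, less where a joint would pass 70% of its speed; a pose out of reach is approached as far as the arm can. A call is refused whole if a number of a shift passes 4.17 or a number of a turn 7.16, either way. A call with a gripper value outside its range is refused whole. The fingers move at their own pace and stop on an object; FORCE is the grip in N (left out, the last holds). Time passes only in rows, so rows that do not move let the fingers close, or fill a call up. It gives the time, the measured TCP pose, the force and the opening at its end, in the units of the state.
- read_state(): the state, without advancing time (a new reading comes with each control period).
- capture(name): name is "side" or "top"; returns a dict with "pixels" (420x560x3 uint8, blue, green, red), "fx", "fy", "cx", "cy" (pixels), "D" ([k1, k2, p1, p2, k3] as OpenCV has them; the pictures are not rectified), "R" (3x3) and "t" (3): a world point X has camera coordinates R X + t. Camera axes: x right, y down, z forward; pixel columns grow to the right and rows downward; lengths in m; the calibration is good to about 2 mm. A picture is of the moment at which its call begins. There is no depth.
- manip.finish_job(): hands the job in, once; it reports no verdict.
The state is a dict: "time_s": time; "joints": joint angles; "dq": joint speeds; "joint_torque": joint torques, N m; "position": TCP position; "tcp_rot": TCP orientation; "contact_force": force on the tool from outside, world axes, zero at the start; "ft_torque": the same for the moment, N m; "finger_gap": finger opening in m.
Only numpy, scipy, OpenCV 4.12 (cv2) and the standard library are available. Lean on these libraries where they do the work, as an engineer would, in place of code of your own. Each camera call takes 0.05 s, during which the arm holds its last target.

## Working session

There is one attempt and no reset: what is moved stays moved. The work goes in short steps, Python scripts to look and compute and a shell command to move; the robot and the scene stay as the last step left them, time stands still between calls to the robot, and variables do not carry over. Pictures are saved under pics/ and viewed, and the job is handed in when it is done.

```bash
mkdir -p pics; python3 - <<'E'
from cell import read_state, capture
import cv2,json,pickle
s=read_state(); print(s)
for n in("side","top"):
    c=capture(n); cv2.imwrite(f"pics/{n}0.png",c["pixels"]); pickle.dump(c,open(f"{n}0.pkl","wb"))
    print(n,{k:(v if k!="pixels" else 0) for k,v in c.items()})
E
```

```text
{'time_s': 0.0, 'joints': array([ 1.58160788e+00,  3.85543616e-01,  6.62442018e-03, -5.43888025e-04,
       -1.19397866e+00, -2.58603226e-01]), 'dq': array([ 6.41929118e-04, -1.02719142e-03,  4.79762957e-05, -2.42574472e-04,
        1.09508814e-03,  1.78968977e-03]), 'joint_torque': array([-1.34801281e-03, -3.90665567e+01,  1.87405926e+01,  4.21996593e+00,
        1.09177371e-02, -1.92740881e-04]), 'position': array([0.1531148 , 0.60535524, 0.23246017]), 'tcp_rot': array([ 0.43491384, -0.55751725,  0.55848309, -0.4337293 ]), 'contact_force': array([-0.65885279, -0.12164593,  0.72441147]), 'ft_torque': array([-0.01198642, -0.0161536 ,  0.04822709]), 'finger_gap': 0.08690536306862834}
side {'pixels': 0, 'fx': 412.76402865508004, 'fy': 412.76402865508004, 'cx': 281.3096120102762, 'cy': 212.5673905176596, 'D': array([-0.08304778,  0.        ,  0.        ,  0.        ,  0.        ]), 'R': array([[ 0.99526907, -0.09548573, -0.01794322],
       [-0.08080061, -0.71092281, -0.69861292],
       [ 0.05395132,  0.69675765, -0.71527479]]), 't': array([-0.52287064,  0.17400084,  1.25668283])}
top {'pixels': 0, 'fx': 470.9606482423403, 'fy': 470.9606482423403, 'cx': 275.0133134524029, 'cy': 207.83250942963465, 'D': array([0.04353381, 0.        , 0.        , 0.        , 0.        ]), 'R': array([[-6.59466880e-03, -9.99978136e-01, -4.87792464e-04],
       [-9.75290099e-01,  6.53957801e-03, -2.20831284e-01],
       [ 2.20829645e-01, -9.80570016e-04, -9.75311902e-01]]), 't': array([0.03290142, 0.55079731, 1.71124632])}
```

View pics/side0.png

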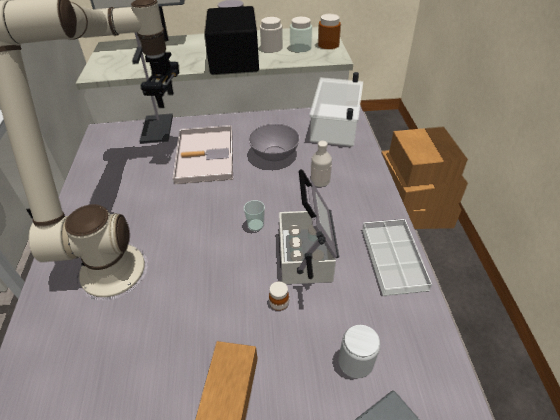

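View pics/top0.png

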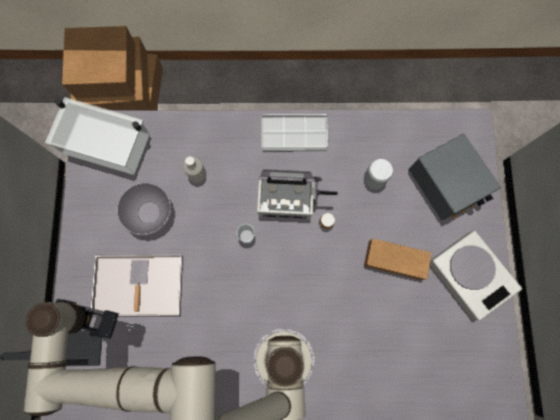

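The chamber is near the middle (side about 305,245; top about 287,195). Its lid is open and its thumb bar sticks out to the right, at top about 328,192. I'll enlarge both views.

```bash
python3 - <<'E'
import cv2
a=cv2.imread("pics/side0.png")[160:320,220:360]; cv2.imwrite("pics/side0c.png",cv2.resize(a,None,fx=3.75,fy=3.75,interpolation=cv2.INTER_CUBIC))
a=cv2.imread("pics/top0.png")[150:260,220:350]; cv2.imwrite("pics/top0c.png",cv2.resize(a,None,fx=5,fy=5,interpolation=cv2.INTER_CUBIC))
E
```

```text
(no output)
```

View pics/side0c.png

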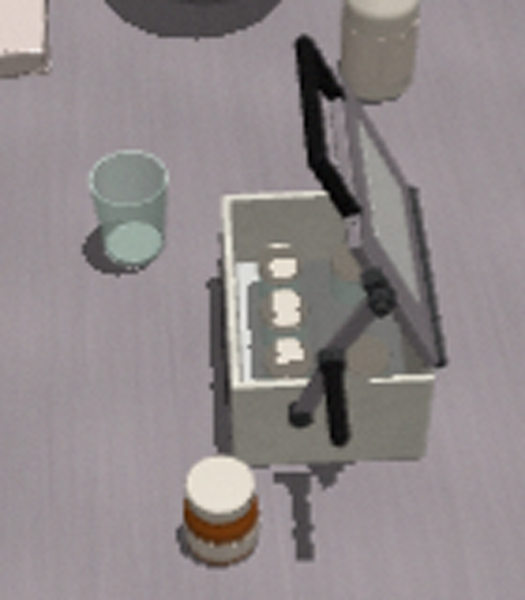

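View pics/top0c.png

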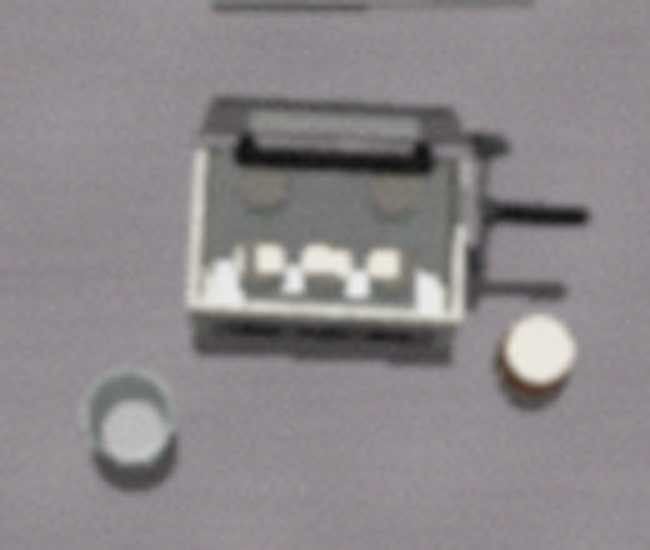

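```bash
cat > h.py <<'E'
import numpy as np,cv2,pickle
C={n:pickle.load(open(f"{n}0.pkl","rb")) for n in("side","top")}
def K(c): return np.array([[c["fx"],0,c["cx"]],[0,c["fy"],c["cy"]],[0,0,1.]])
def proj(n,X):
    c=C[n]; return cv2.projectPoints(np.atleast_2d(np.array(X,float)),cv2.Rodrigues(c["R"])[0],c["t"],K(c),c["D"])[0][:,0]
def ray(n,p):
    c=C[n]; u=cv2.undistortPoints(np.array([[p]],float),K(c),c["D"])[0,0]
    return -c["R"].T@c["t"], c["R"].T@np.array([u[0],u[1],1])
def onz(n,p,z):
    o,d=ray(n,p); return o+d*(z-o[2])/d[2]
def tri(ps,pt):
    o1,d1=ray("side",ps);o2,d2=ray("top",pt)
    s=np.linalg.lstsq(np.c_[d1,-d2],o2-o1,rcond=None)[0]; a=o1+d1*s[0];b=o2+d2*s[1]
    return (a+b)/2,np.linalg.norm(a-b)
S=lambda u,v:(220+(u+.5)/3.75-.5,160+(v+.5)/3.75-.5)
T=lambda u,v:(220+(u+.5)/5-.5,150+(v+.5)/5-.5)
def w(P,q):
    x,y,a=P;return np.array([x+np.cos(a)*q[0]-np.sin(a)*q[1],y+np.sin(a)*q[0]+np.cos(a)*q[1],q[2]])
E
python3 - <<'E'
from h import *
from scipy.optimize import least_squares
obs=[("side",S(225,198),(-.075,.1,.1)),("side",S(238,385),(-.075,-.1,.1)),("side",S(433,377),(.075,-.1,.1)),
("top",T(190,312),(-.075,.1,.1)),("top",T(466,317),(-.075,-.1,.1)),("top",T(197,150),(.075,.1,.1)),
("side",S(306,44),(-.0124,.06,.291)),("side",S(318,163),(-.0124,-.06,.291)),("top",T(242,153),(-.0124,.06,.291)),("top",T(430,160),(-.0124,-.06,.291))]
f=lambda P:np.ravel([proj(n,w(P,q))[0]-p for n,p,q in obs])
r=least_squares(f,[.65,0,0]);print(r.x,np.round(r.fun.reshape(-1,2),1))
P=r.x;np.save("P.npy",P)
for k,ps,pt in[("knuckle",S(331,357),T(488,210)),("tip",S(341,440),T(587,215)),("handleL",S(306,44),T(242,153)),("handleR",S(318,163),T(430,160))]:
    X,e=tri(ps,pt); a=P[2];d=X-[P[0],P[1],0]; print(k,X.round(4),e.round(4),"chamber",np.round([np.cos(a)*d[0]+np.sin(a)*d[1],-np.sin(a)*d[0]+np.cos(a)*d[1],d[2]],4))
for q in[(0,0,0),(.075,0,.106),(-.0124,0,.291)]: print(q,w(P,q))
print("jar",onz("top",T(538,352),.07),onz("side",S(222,488),.07),"beaker",onz("top",T(128,415),.04))
from cell import read_state
from scipy.spatial.transform import Rotation as R
print(R.from_quat(read_state()["tcp_rot"]).as_matrix().round(3))
E
```

```text
[ 0.59740759 -0.01104735 -0.02422525] [[-1.9 -0.8]
 [-0.6  0.9]
 [ 1.3 -0.7]
 [ 0.7  0.6]
 [-0.   0.5]
 [ 0.3 -6.2]
 [-1.1 -0.1]
 [ 0.7 -1. ]
 [ 0.9  1.9]
 [-0.4  1.1]]
knuckle [ 0.589  -0.1234  0.1463] 0.0036 chamber [-0.0057 -0.1125  0.1463]
tip [ 0.5855 -0.1947  0.1453] 0.0027 chamber [-0.0075 -0.1839  0.1453]
handleL [0.5916 0.0519 0.2887] 0.0038 chamber [-0.0073  0.0628  0.2887]
handleR [ 0.5844 -0.0725  0.2905] 0.0059 chamber [-0.0115 -0.0618  0.2905]
(0, 0, 0) [ 0.59740759 -0.01104735  0.        ]
(0.075, 0, 0.106) [ 0.67238558 -0.01286406  0.106     ]
(-0.0124, 0, 0.291) [ 0.58501123 -0.01074698  0.291     ]
jar [ 0.50136478 -0.16467595  0.07      ] [ 0.50313987 -0.17464297  0.07      ] beaker [0.46102443 0.14210532 0.04      ]
[[-0.245 -0.     0.969]
 [-0.969 -0.002 -0.245]
 [ 0.002 -1.     0.   ]]
```

```bash
python3 - <<'E'
from h import *
from scipy.optimize import least_squares
obs=[("side",S(225,198),(-.075,.1,.1)),("side",S(238,385),(-.075,-.1,.1)),("side",S(433,377),(.075,-.1,.1)),
("top",T(190,312),(-.075,.1,.1)),("top",T(466,317),(-.075,-.1,.1)),
("side",S(306,44),(-.0124,.06,.291)),("side",S(318,163),(-.0124,-.06,.291)),("top",T(242,153),(-.0124,.06,.291)),("top",T(430,160),(-.0124,-.06,.291))]
f=lambda P:np.ravel([proj(n,w(P,q))[0]-p for n,p,q in obs])
r=least_squares(f,[.65,0,0]);print(r.x,np.round(r.fun.reshape(-1,2),1))
P=r.x;np.save("P.npy",P)
for k,ps,pt in[("upper",S(380,292),T(492,145)),("lower",S(300,412),T(478,292))]:
    X,e=tri(ps,pt); print(k,X.round(4),e.round(4))
for q in[(0,0,0),(.075,0,.106),(-.0124,0,.291),(-.006,-.164,.146)]: print(q,w(P,q))
print("can",onz("top",(380,170),.12),"carton",onz("top",(400,258),.07),"bottle",onz("top",(193,163),.17))
E
```

```text
[ 0.59941206 -0.01180291 -0.04885246] [[-0.4 -1.1]
 [-0.8  0.6]
 [ 1.3  0.1]
 [ 0.4 -0.6]
 [-0.3  0.6]
 [ 0.2 -0.1]
 [ 0.9 -0.9]
 [ 1.   0.9]
 [-0.3  0.9]]
upper [ 0.6202 -0.1213  0.2098] 0.0015
lower [ 0.5569 -0.1196  0.0741] 0.0205
(0, 0, 0) [ 0.59941206 -0.01180291  0.        ]
(0.075, 0, 0.106) [ 0.67432258 -0.01546539  0.106     ]
(-0.0124, 0, 0.291) [ 0.58702685 -0.01119738  0.291     ]
(-0.006, -0.164, 0.146) [ 0.5854106  -0.17531426  0.146     ]
can [ 0.67849994 -0.35955678  0.12      ] carton [ 0.35857471 -0.42504489  0.07      ] bottle [0.6939159 0.3234987 0.17     ]
```

```bash
python3 -m inch '[{"claw":100,"xyz":[0,-1,0],"dr":[0,7,0]},{"claw":100,"xyz":[0,-1,0],"dr":[0,7,0]},{"claw":100,"xyz":[0,0,0],"dr":[0,7,0]},{"claw":100,"xyz":[0,0,0],"dr":[0,7,0]},{"claw":100,"xyz":[0,0,0],"dr":[0,7,0]},{"claw":50,"xyz":[0,0,0],"dr":[0,7,0]},{"claw":0,"xyz":[0,0,0],"dr":[0,7,0]},{"claw":0,"xyz":[0,0,0],"dr":[0,7,0]},{"claw":0,"xyz":[0,0,0],"dr":[0,7,0]},{"claw":0,"xyz":[0,0,0],"dr":[0,7,0]}]' 10
```

```text
time_s: 0.93
position: [0.1532, 0.6056, 0.2529]
tcp_rot: [0.034, -0.706, 0.707, -0.034]
contact_force: [-1.1, 0.4, -0.4]
finger_gap: 0.0614
```

```bash
python3 -m inch '[{"claw":0,"xyz":[-2.4,0,3.3],"dr":[0,4.3,0]},{"claw":0,"xyz":[-2.4,0,3.3],"dr":[0,4.3,0]},{"claw":0,"xyz":[-2.4,0,3.3],"dr":[0,0,0]},{"claw":0,"xyz":[-2.4,0,3.3],"dr":[0,0,0]},{"claw":0,"xyz":[-2.4,0,3.3],"dr":[0,0,0]},{"claw":0,"xyz":[-2.4,0,3.3],"dr":[0,0,0]},{"claw":0,"xyz":[-2.4,0,3.3],"dr":[0,0,0]},{"claw":0,"xyz":[-2.4,0,3.3],"dr":[0,0,0]},{"claw":0,"xyz":[-2.4,0,3.3],"dr":[0,0,0]},{"claw":0,"xyz":[-2.4,0,3.3],"dr":[0,0,0]}]'
```

```text
time_s: 1.77
position: [0.3846, 0.2681, 0.2534]
tcp_rot: [-0.017, -0.707, 0.707, 0.017]
contact_force: [0.9, 0.3, 0.5]
finger_gap: 0.0014
```

```bash
python3 -m inch '[{"claw":0,"xyz":[-0.7,0,4.1],"dr":[0,0,0]},{"claw":0,"xyz":[-0.7,0,4.1],"dr":[0,0,0]},{"claw":0,"xyz":[-0.7,0,4.1],"dr":[0,0,0]},{"claw":0,"xyz":[-0.7,0,4.1],"dr":[0,0,0]},{"claw":0,"xyz":[-0.7,0,4.1],"dr":[0,0,0]},{"claw":0,"xyz":[-0.7,0,4.1],"dr":[0,0,0]},{"claw":0,"xyz":[-0.7,0,4.1],"dr":[0,0,0]},{"claw":0,"xyz":[-0.7,0,4.1],"dr":[0,0,0]},{"claw":0,"xyz":[-0.7,0,4.1],"dr":[0,0,0]},{"claw":0,"xyz":[-0.7,0,4.1],"dr":[0,0,0]}]'
```

```text
time_s: 2.6
position: [0.4336, -0.1449, 0.2535]
tcp_rot: [0.017, 0.707, -0.707, -0.017]
contact_force: [1.5, -0.0, 0.3]
finger_gap: 0.0008
```

```bash
python3 -m inch '[{"claw":0,"xyz":[0,0,3.0],"dr":[0,0,0]},{"claw":0,"xyz":[-3.9,0,0],"dr":[0,0,0]},{"claw":0,"xyz":[-3.9,0,0],"dr":[0,0,0]},{"claw":0,"xyz":[-3.8,0,0],"dr":[0,0,0]},{"claw":0,"xyz":[0,3.2,0],"dr":[0,0,0]},{"claw":0,"xyz":[0,3.2,0],"dr":[0,0,0]},{"claw":0,"xyz":[0,3.2,0],"dr":[0,0,0]},{"claw":0,"xyz":[0,3.1,0],"dr":[0,0,0]},{"claw":0,"xyz":[0,0,0],"dr":[0,0,0]},{"claw":0,"xyz":[0,0,0],"dr":[0,0,0]}]'
python3 - <<'E'
from cell import capture
import cv2
a=capture("side")["pixels"][160:320,220:360]; cv2.imwrite("pics/s1.png",cv2.resize(a,None,fx=3.75,fy=3.75,interpolation=cv2.INTER_CUBIC))
a=capture("top")["pixels"][150:260,220:350]; cv2.imwrite("pics/t1.png",cv2.resize(a,None,fx=5,fy=5,interpolation=cv2.INTER_CUBIC))
E
```

```text
time_s: 3.43
position: [0.5475, -0.1786, 0.1252]
tcp_rot: [-0.016, -0.707, 0.707, 0.019]
contact_force: [0.6, -0.1, 1.0]
finger_gap: 0.0005
```

View pics/s1.png

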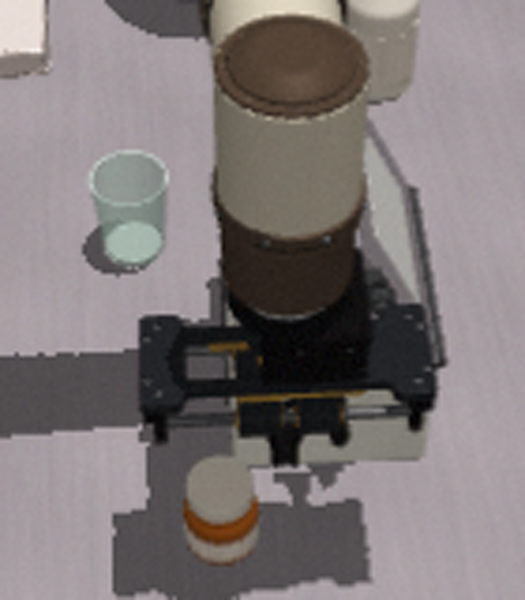

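View pics/t1.png

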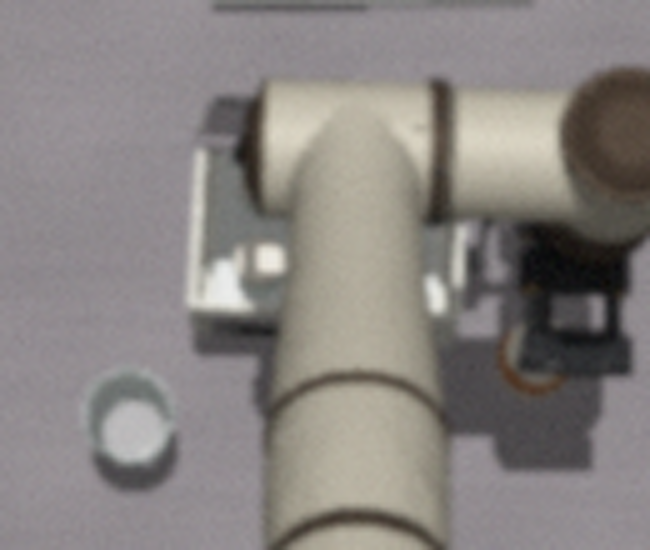

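```bash
python3 - <<'E'
from h import *
print(tri(S(292,62),T(632,128)))
E
python3 -m inch '[{"claw":0,"xyz":[-0.6,0,0.2],"dr":[0,0,0]},{"claw":0,"xyz":[-0.6,0,0],"dr":[0,0,0]},{"claw":0,"xyz":[-0.3,0,0],"dr":[0,0,0]},{"claw":0,"xyz":[-0.3,0,0],"dr":[0,0,0]},{"claw":0,"xyz":[-0.3,0,0],"dr":[0,0,0]},{"claw":0,"xyz":[-0.3,0,0],"dr":[0,0,0]},{"claw":0,"xyz":[-0.3,0,0],"dr":[0,0,0]},{"claw":0,"xyz":[-0.3,0,0],"dr":[0,0,0]},{"claw":0,"xyz":[0,0,0],"dr":[0,0,0]},{"claw":0,"xyz":[0,0,0],"dr":[0,0,0]}]'
```

```text
(array([ 0.55165443, -0.17794626,  0.47179092]), np.float64(0.004924042556890875))
time_s: 4.37
position: [0.5753, -0.1819, 0.1255]
tcp_rot: [0.015, 0.707, -0.707, -0.02]
contact_force: [-5.3, -0.6, 1.0]
finger_gap: 0.0006
```

```bash
python3 -m inch '[{"claw":0,"xyz":[-0.3,0,0],"dr":[0,0,0]},{"claw":0,"xyz":[-0.3,0,0],"dr":[0,0,0]},{"claw":0,"xyz":[-0.3,0,0],"dr":[0,0,0]},{"claw":0,"xyz":[-0.3,0,0],"dr":[0,0,0]},{"claw":0,"xyz":[-0.3,0,0],"dr":[0,0,0]},{"claw":0,"xyz":[0,0,0],"dr":[0,0,0]},{"claw":0,"xyz":[0,0,0],"dr":[0,0,0]},{"claw":0,"xyz":[0,0,0],"dr":[0,0,0]},{"claw":0,"xyz":[0,0,0],"dr":[0,0,0]},{"claw":0,"xyz":[0,0,0],"dr":[0,0,0]}]'
python3 - <<'E'
from cell import capture
import cv2
a=capture("side")["pixels"][160:320,220:360]; cv2.imwrite("pics/s2.png",cv2.resize(a,None,fx=3.75,fy=3.75,interpolation=cv2.INTER_CUBIC))
E
```

```text
time_s: 5.2
position: [0.5861, -0.1822, 0.1224]
tcp_rot: [0.012, 0.708, -0.706, -0.025]
contact_force: [-7.9, 0.3, -5.2]
finger_gap: 0.0004
```

View pics/s2.png

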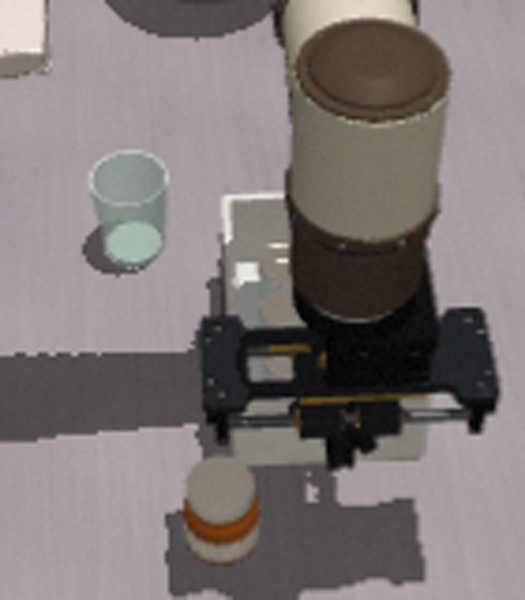

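```bash
python3 -m inch '[{"claw":0,"xyz":[-0.3,0.1,0],"dr":[0,0,0]},{"claw":0,"xyz":[-0.3,0.1,0],"dr":[0,0,0]},{"claw":0,"xyz":[-0.3,0.1,0],"dr":[0,0,0]},{"claw":0,"xyz":[-0.2,0.1,0],"dr":[0,0,0]},{"claw":0,"xyz":[0,0,0],"dr":[0,0,0]},{"claw":0,"xyz":[0,0,0],"dr":[0,0,0]},{"claw":0,"xyz":[0,0,0],"dr":[0,0,0]},{"claw":0,"xyz":[0,0,0],"dr":[0,0,0]},{"claw":0,"xyz":[0,0,0],"dr":[0,0,0]},{"claw":0,"xyz":[0,0,0],"dr":[0,0,0]}]'
python3 - <<'E'
from cell import capture
import cv2
a=capture("side")["pixels"][160:320,220:360]; cv2.imwrite("pics/s3.png",cv2.resize(a,None,fx=3.75,fy=3.75,interpolation=cv2.INTER_CUBIC))
E
```

```text
time_s: 6.08
position: [0.5955, -0.1825, 0.1175]
tcp_rot: [0.01, 0.708, -0.706, -0.026]
contact_force: [-10.3, 0.5, -5.8]
finger_gap: 0.0005
```

View pics/s3.png

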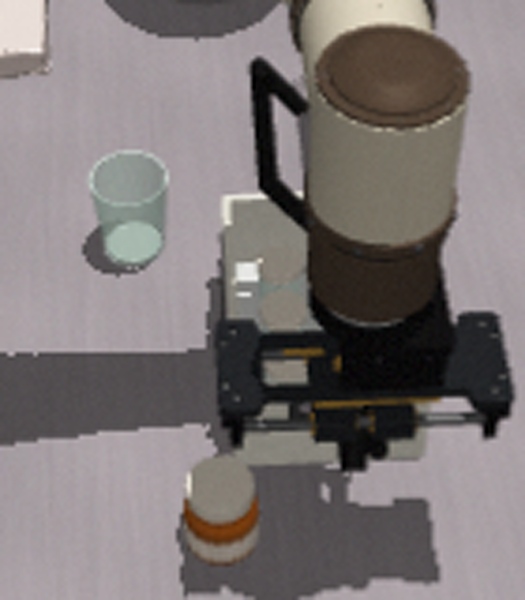

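```bash
cat >> h.py <<'E'
P=np.load("P.npy")
def hp(l,y=0): return w(P,(.075-.205*np.cos(1.13-l),y,.106+.205*np.sin(1.13-l)))
E
python3 - <<'E'
from h import *
print(S(258,65),S(266,185))
for l in np.arange(0,.8,.1): print(l.round(1),hp(l).round(3),proj("side",hp(l,.06)).round(1),proj("side",hp(l,-.06)).round(1))
E
```

```text
(288.43333333333334, 176.96666666666667) (290.56666666666666, 208.96666666666667)
0.0 [ 0.587 -0.011  0.291] [[301.4 171.2]] [[305.3 202.1]]
0.1 [ 0.569 -0.01   0.282] [[294.7 174.2]] [[298.1 205.2]]
0.2 [ 0.552 -0.009  0.27 ] [[288.5 177.6]] [[291.3 208.7]]
0.3 [ 0.536 -0.009  0.257] [[282.8 181.5]] [[285.1 212.6]]
0.4 [ 0.522 -0.008  0.243] [[277.7 185.6]] [[279.6 216.8]]
0.5 [ 0.509 -0.007  0.227] [[273.3 190.1]] [[274.8 221.2]]
0.6 [ 0.498 -0.007  0.21 ] [[269.5 194.7]] [[270.7 225.9]]
0.7 [ 0.488 -0.006  0.191] [[266.5 199.5]] [[267.4 230.6]]
```

```bash
python3 -m inch '[{"claw":0,"xyz":[1.0,0,0],"dr":[0,0,0]},{"claw":0,"xyz":[2.5,0,0],"dr":[0,0,0]},{"claw":0,"xyz":[2.5,0,0],"dr":[0,0,0]},{"claw":0,"xyz":[0,-3.5,0.5],"dr":[0,0,0]},{"claw":0,"xyz":[0,-4,0],"dr":[0,0,0]},{"claw":30,"xyz":[0,-4,0],"dr":[0,0,0]},{"claw":60,"xyz":[0,-4,0],"dr":[0,0,0]},{"claw":60,"xyz":[0,-4,0],"dr":[0,0,0]},{"claw":60,"xyz":[0,-2,0],"dr":[0,0,0]},{"claw":60,"xyz":[0,0,0],"dr":[0,0,0]}]'
python3 - <<'E'
from cell import capture,read_state
import cv2
from scipy.spatial.transform import Rotation as R
print(R.from_quat(read_state()["tcp_rot"]).as_matrix().round(3))
a=capture("side")["pixels"][160:320,220:360]; cv2.imwrite("pics/s4.png",cv2.resize(a,None,fx=3.75,fy=3.75,interpolation=cv2.INTER_CUBIC))
E
```

```text
time_s: 6.97
position: [0.5464, -0.186, 0.3446]
tcp_rot: [-0.022, -0.706, 0.708, 0.013]
contact_force: [0.4, -0.3, 0.3]
finger_gap: 0.026
[[-0.999  0.013 -0.048]
 [ 0.048 -0.003 -0.999]
 [-0.013 -1.     0.002]]
```

View pics/s4.png

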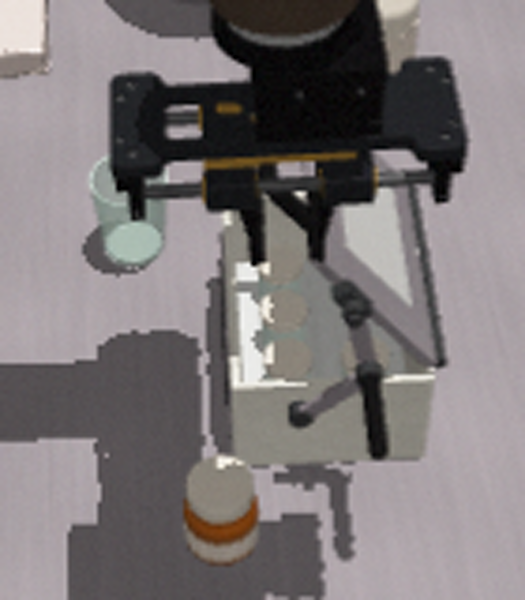

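```bash
python3 -m inch '[{"claw":60,"xyz":[0,0,-3.0],"dr":[0,0,0]},{"claw":60,"xyz":[0.3,0,-3.7],"dr":[0,0,0]},{"claw":60,"xyz":[0,0,-3.7],"dr":[0,0,0]},{"claw":60,"xyz":[0,0,-3.7],"dr":[0,0,0]},{"claw":60,"xyz":[0,0,-3.6],"dr":[0,0,0]},{"claw":60,"xyz":[0,0,0],"dr":[0,0,0]},{"claw":60,"xyz":[0,0,0],"dr":[0,0,0]},{"claw":60,"xyz":[0,0,0],"dr":[0,0,0]},{"claw":60,"xyz":[0,0,0],"dr":[0,0,0]},{"claw":60,"xyz":[0,0,0],"dr":[0,0,0]}]'
python3 - <<'E'
from cell import capture,read_state
import cv2
a=capture("side")["pixels"][160:320,220:360]; cv2.imwrite("pics/s5.png",cv2.resize(a,None,fx=3.75,fy=3.75,interpolation=cv2.INTER_CUBIC))
a=capture("top")["pixels"][150:260,220:350]; cv2.imwrite("pics/t5.png",cv2.resize(a,None,fx=5,fy=5,interpolation=cv2.INTER_CUBIC))
E
```

```text
time_s: 7.85
position: [0.5497, -0.0094, 0.3371]
tcp_rot: [-0.018, -0.707, 0.707, 0.018]
contact_force: [-0.5, -0.5, 1.1]
finger_gap: 0.0521
```

View pics/s5.png

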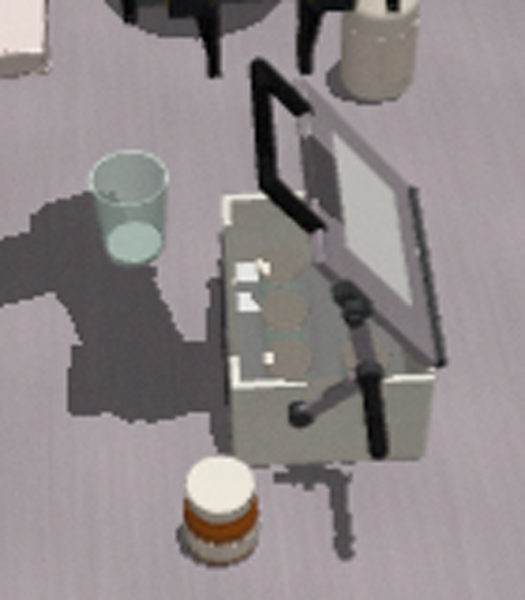

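View pics/t5.png

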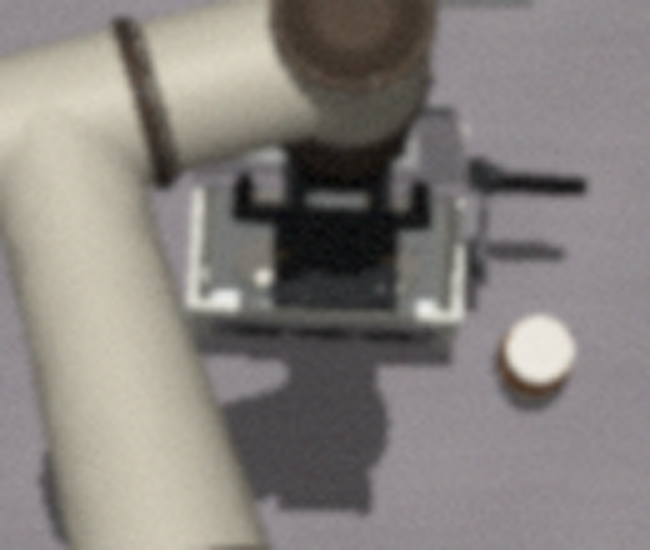

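```bash
python3 - <<'E'
from h import *
print(tri(S(259,65),T(240,213)),tri(S(267,185),T(428,217)))
E
python3 -m inch '[{"claw":60,"xyz":[0,2.0,0],"dr":[0,0,0]},{"claw":60,"xyz":[0,2.0,0],"dr":[0,0,0]},{"claw":60,"xyz":[0,2.0,0],"dr":[0,0,0]},{"claw":60,"xyz":[-0.1,1.5,0],"dr":[0,0,0]},{"claw":60,"xyz":[0,0,0],"dr":[0,0,0]},{"claw":60,"xyz":[0,0,0],"dr":[0,0,0]},{"claw":60,"xyz":[0,0,0],"dr":[0,0,0]},{"claw":60,"xyz":[0,0,0],"dr":[0,0,0]},{"claw":60,"xyz":[0,0,0],"dr":[0,0,0]},{"claw":60,"xyz":[0,0,0],"dr":[0,0,0]}]'
python3 - <<'E'
from cell import capture,read_state
import cv2
a=capture("side")["pixels"][120:280,220:360]; cv2.imwrite("pics/s6.png",cv2.resize(a,None,fx=3.75,fy=3.75,interpolation=cv2.INTER_CUBIC))
E
```

```text
(array([0.55653408, 0.05371542, 0.27015901]), np.float64(0.0016855269313208316)) (array([ 0.55021801, -0.0716668 ,  0.27275305]), np.float64(0.005672207786522579))
time_s: 8.78
position: [0.5512, -0.0083, 0.2635]
tcp_rot: [0.018, 0.707, -0.707, -0.017]
contact_force: [0.1, 0.5, -0.3]
finger_gap: 0.0524
```

View pics/s6.png

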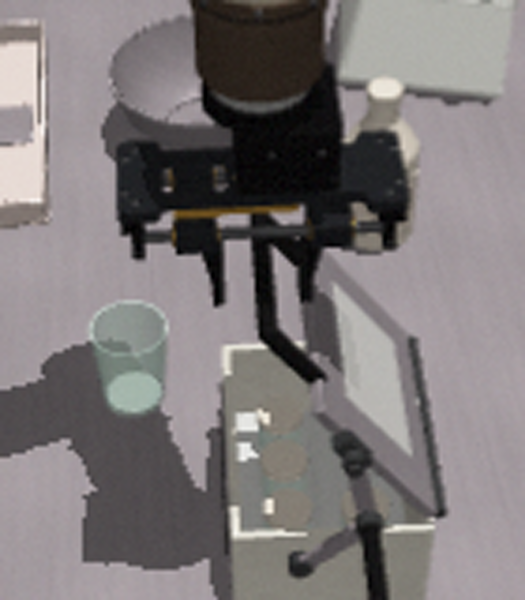

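The bar (about 263,270 in this crop) lies between the fingers at 218 and 305, so I'll close on it.

```bash
python3 -m inch '[{"claw":30,"xyz":[0,0,0],"dr":[0,0,0]},{"claw":20,"xyz":[0,0,0],"dr":[0,0,0]},{"claw":10,"xyz":[0,0,0],"dr":[0,0,0]},{"claw":0,"xyz":[0,0,0],"dr":[0,0,0]},{"claw":0,"xyz":[0,0,0],"dr":[0,0,0]},{"claw":0,"xyz":[0,0,0],"dr":[0,0,0]},{"claw":0,"xyz":[0,0,0],"dr":[0,0,0]},{"claw":0,"xyz":[0,0,0],"dr":[0,0,0]},{"claw":0,"xyz":[0,0,0],"dr":[0,0,0]},{"claw":0,"xyz":[0,0,0],"dr":[0,0,0]}]' 20
python3 - <<'E'
from h import *
p=None
for l in np.arange(.2,1.131,.0465):
    h=np.array([.205*np.cos(1.13-l),.205*np.sin(1.13-l)])
    if p is not None: print(round(l,3),np.round((h-p)*[100,-100],2))
    p=h
E
```

```text
time_s: 9.67
position: [0.5514, -0.0083, 0.2625]
tcp_rot: [0.018, 0.707, -0.707, -0.017]
contact_force: [2.2, -0.3, -1.5]
finger_gap: 0.0131
0.246 [0.75 0.59]
0.293 [0.72 0.62]
0.339 [0.69 0.65]
0.386 [0.66 0.69]
0.432 [0.63 0.72]
0.479 [0.6  0.74]
0.525 [0.56 0.77]
0.572 [0.52 0.8 ]
0.618 [0.49 0.82]
0.665 [0.45 0.84]
0.711 [0.41 0.86]
0.758 [0.37 0.88]
0.804 [0.33 0.9 ]
0.851 [0.28 0.91]
0.897 [0.24 0.92]
0.944 [0.2  0.93]
0.99 [0.15 0.94]
1.037 [0.11 0.95]
1.083 [0.07 0.95]
1.13 [0.02 0.95]
```

```bash
python3 -m inch '[{"claw":0,"xyz":[0.38,0.29,0],"dr":[0,0,0]},{"claw":0,"xyz":[0.37,0.30,0],"dr":[0,0,0]},{"claw":0,"xyz":[0.36,0.31,0],"dr":[0,0,0]},{"claw":0,"xyz":[0.36,0.31,0],"dr":[0,0,0]},{"claw":0,"xyz":[0.35,0.32,0],"dr":[0,0,0]},{"claw":0,"xyz":[0.34,0.33,0],"dr":[0,0,0]},{"claw":0,"xyz":[0.33,0.34,0],"dr":[0,0,0]},{"claw":0,"xyz":[0.33,0.35,0],"dr":[0,0,0]},{"claw":0,"xyz":[0.32,0.36,0],"dr":[0,0,0]},{"claw":0,"xyz":[0.31,0.36,0],"dr":[0,0,0]}]'
python3 - <<'E'
from cell import capture,read_state
import cv2
a=capture("side")["pixels"][120:280,220:360]; cv2.imwrite("pics/s7.png",cv2.resize(a,None,fx=3.75,fy=3.75,interpolation=cv2.INTER_CUBIC))
print(read_state()["contact_force"])
E
```

```text
time_s: 10.5
position: [0.5159, -0.0064, 0.2296]
tcp_rot: [0.017, 0.707, -0.707, -0.017]
contact_force: [2.8, 3.3, 1.4]
finger_gap: 0.0134
[ 1.11484035  3.06079762 -1.77725739]
```

View pics/s7.png

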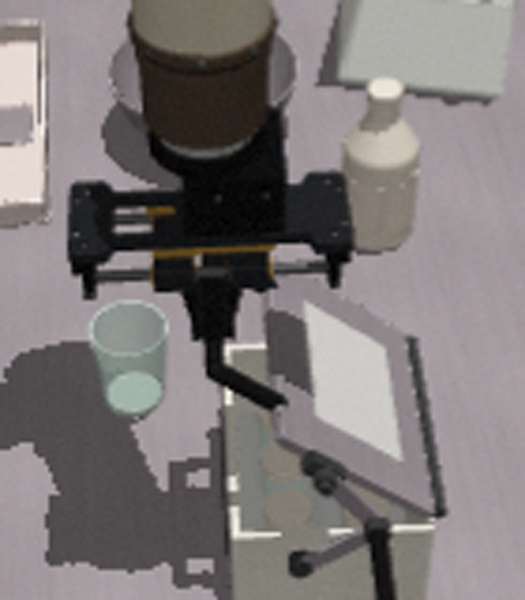

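The lid is following with the bar still in the grip. I'll carry on lowering.

```bash
python3 -m inch '[{"claw":0,"xyz":[0.30,0.37,0],"dr":[0,0,0]},{"claw":0,"xyz":[0.30,0.37,0],"dr":[0,0,0]},{"claw":0,"xyz":[0.28,0.38,0],"dr":[0,0,0]},{"claw":0,"xyz":[0.28,0.39,0],"dr":[0,0,0]},{"claw":0,"xyz":[0.26,0.40,0],"dr":[0,0,0]},{"claw":0,"xyz":[0.26,0.40,0],"dr":[0,0,0]},{"claw":0,"xyz":[0.25,0.41,0],"dr":[0,0,0]},{"claw":0,"xyz":[0.24,0.41,0],"dr":[0,0,0]},{"claw":0,"xyz":[0.23,0.42,0],"dr":[0,0,0]},{"claw":0,"xyz":[0.22,0.42,0],"dr":[0,0,0]}]'
```

```text
time_s: 11.38
position: [0.49, -0.0052, 0.1897]
tcp_rot: [0.017, 0.707, -0.707, -0.017]
contact_force: [0.9, 4.6, 0.4]
finger_gap: 0.0129
```

```bash
python3 -m inch '[{"claw":0,"xyz":[0.21,0.43,0],"dr":[0,0,0]},{"claw":0,"xyz":[0.20,0.43,0],"dr":[0,0,0]},{"claw":0,"xyz":[0.19,0.44,0],"dr":[0,0,0]},{"claw":0,"xyz":[0.18,0.44,0],"dr":[0,0,0]},{"claw":0,"xyz":[0.17,0.45,0],"dr":[0,0,0]},{"claw":0,"xyz":[0.16,0.45,0],"dr":[0,0,0]},{"claw":0,"xyz":[0.14,0.46,0],"dr":[0,0,0]},{"claw":0,"xyz":[0.14,0.46,0],"dr":[0,0,0]},{"claw":0,"xyz":[0.12,0.46,0],"dr":[0,0,0]},{"claw":0,"xyz":[0.12,0.46,0],"dr":[0,0,0]}]'
python3 - <<'E'
from cell import capture,read_state
import cv2
a=capture("side")["pixels"][120:280,220:360]; cv2.imwrite("pics/s8.png",cv2.resize(a,None,fx=3.75,fy=3.75,interpolation=cv2.INTER_CUBIC))
print(read_state()["contact_force"])
E
```

```text
time_s: 12.22
position: [0.4737, -0.0046, 0.1449]
tcp_rot: [-0.017, -0.707, 0.707, 0.017]
contact_force: [1.3, 4.4, 0.1]
finger_gap: 0.0133
[ 1.96945065  4.99629186 -2.06220845]
```

View pics/s8.png

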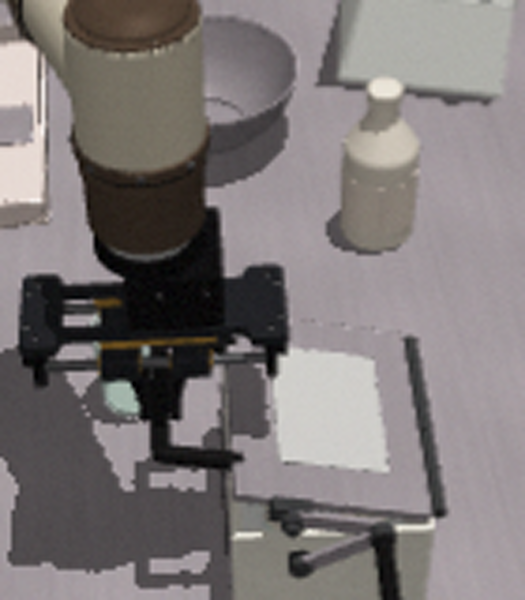

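```bash
python3 -m inch '[{"claw":0,"xyz":[0.10,0.46,0],"dr":[0,0,0]},{"claw":0,"xyz":[0.10,0.46,0],"dr":[0,0,0]},{"claw":0,"xyz":[0.08,0.46,0],"dr":[0,0,0]},{"claw":0,"xyz":[0.07,0.46,0],"dr":[0,0,0]},{"claw":0,"xyz":[0.05,0.46,0],"dr":[0,0,0]},{"claw":0,"xyz":[0.05,0.46,0],"dr":[0,0,0]},{"claw":0,"xyz":[0.04,0.46,0],"dr":[0,0,0]},{"claw":0,"xyz":[0.03,0.46,0],"dr":[0,0,0]},{"claw":0,"xyz":[0.02,0.46,0],"dr":[0,0,0]},{"claw":0,"xyz":[0,0.3,0],"dr":[0,0,0]}]'
python3 - <<'E'
from cell import capture,read_state
import cv2
a=capture("side")["pixels"][120:280,220:360]; cv2.imwrite("pics/s9.png",cv2.resize(a,None,fx=3.75,fy=3.75,interpolation=cv2.INTER_CUBIC))
print(read_state()["contact_force"])
E
```

```text
time_s: 13.1
position: [0.4683, -0.0045, 0.1003]
tcp_rot: [-0.017, -0.707, 0.707, 0.018]
contact_force: [-0.5, 4.9, 0.5]
finger_gap: 0.0132
[ 0.28227504  4.74213282 -2.33749234]
```

View pics/s9.png

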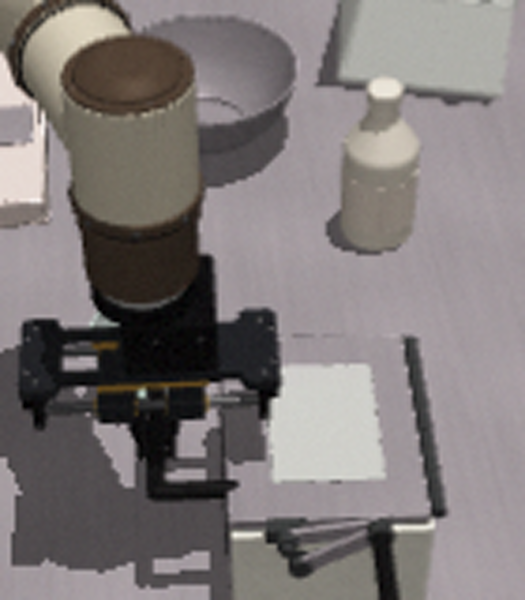

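```bash
python3 -m inch '[{"claw":0,"xyz":[0,0.1,0],"dr":[0,0,0]},{"claw":0,"xyz":[0,0.1,0],"dr":[0,0,0]},{"claw":0,"xyz":[0,0.1,0],"dr":[0,0,0]},{"claw":0,"xyz":[0,0.1,0],"dr":[0,0,0]},{"claw":0,"xyz":[0,0.1,0],"dr":[0,0,0]},{"claw":0,"xyz":[0,0.1,0],"dr":[0,0,0]},{"claw":0,"xyz":[0,0,0],"dr":[0,0,0]},{"claw":0,"xyz":[0,0,0],"dr":[0,0,0]},{"claw":0,"xyz":[0,0,0],"dr":[0,0,0]},{"claw":0,"xyz":[0,0,0],"dr":[0,0,0]}]'
```

```text
time_s: 13.98
position: [0.4683, -0.0045, 0.0967]
tcp_rot: [-0.017, -0.707, 0.707, 0.017]
contact_force: [-5.2, 5.4, 13.6]
finger_gap: 0.0133
```

The upward force rose to 13.6 N with the bar at about hinge height, so the lid is on its stop. I'll release it.

```bash
python3 -m inch '[{"claw":20,"xyz":[0,-0.1,0],"dr":[0,0,0]},{"claw":40,"xyz":[0,-0.1,0],"dr":[0,0,0]},{"claw":50,"xyz":[0,0,0],"dr":[0,0,0]},{"claw":50,"xyz":[0,0,0],"dr":[0,0,0]},{"claw":50,"xyz":[0,0,0],"dr":[0,0,0]},{"claw":50,"xyz":[0,0,0],"dr":[0,0,0]},{"claw":50,"xyz":[0,0,0],"dr":[0,0,0]},{"claw":50,"xyz":[0,0,0],"dr":[0,0,0]},{"claw":50,"xyz":[0,0,0],"dr":[0,0,0]},{"claw":50,"xyz":[0,0,0],"dr":[0,0,0]}]'
python3 -m inch '[{"claw":50,"xyz":[0,-0.5,0],"dr":[0,0,0]},{"claw":50,"xyz":[0,-1,0],"dr":[0,0,0]},{"claw":50,"xyz":[0,-2,0],"dr":[0,0,0]},{"claw":50,"xyz":[0,-3,0],"dr":[0,0,0]},{"claw":50,"xyz":[0,-3,0],"dr":[0,0,0]},{"claw":50,"xyz":[0,-3,0],"dr":[0,0,0]},{"claw":50,"xyz":[0,-3,0],"dr":[0,0,0]},{"claw":50,"xyz":[0,-3,0],"dr":[0,0,0]},{"claw":50,"xyz":[0,0,0],"dr":[0,0,0]},{"claw":50,"xyz":[0,0,0],"dr":[0,0,0]}]'
python3 - <<'E'
from cell import capture
import cv2
for n in("side","top"): cv2.imwrite(f"pics/{n}f.png",capture(n)["pixels"])
a=cv2.imread("pics/sidef.png")[160:320,220:360]; cv2.imwrite("pics/sfc.png",cv2.resize(a,None,fx=3.75,fy=3.75,interpolation=cv2.INTER_CUBIC))
E
```

```text
time_s: 14.82
position: [0.4685, -0.0044, 0.0969]
tcp_rot: [-0.017, -0.707, 0.707, 0.017]
contact_force: [1.3, 0.6, -0.4]
finger_gap: 0.0438
time_s: 15.65
position: [0.4692, -0.0041, 0.2842]
tcp_rot: [0.019, 0.708, -0.706, -0.016]
contact_force: [-0.2, -0.0, -0.6]
finger_gap: 0.0433
```

View pics/sfc.png

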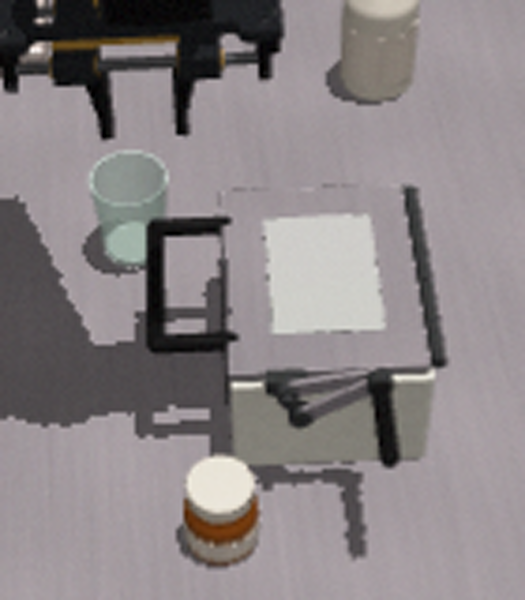

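View pics/topf.png

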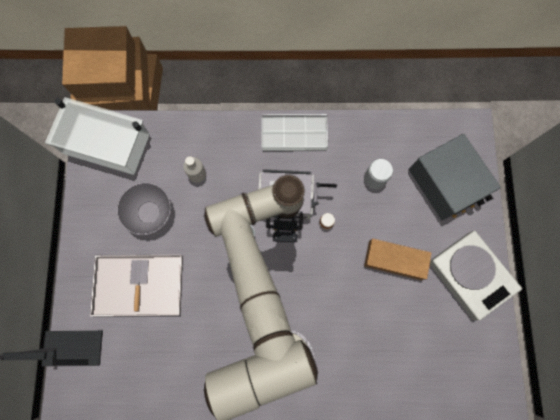

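```bash
python3 - <<'E'
from h import *
print(S(155,228),S(156,342))
for l in(1.0,1.07,1.13): print(l,proj("side",hp(l,.053)),proj("side",hp(l,-.053)))
from cell import manip
manip.finish_job()
E
```

```text
(260.9666666666667, 220.43333333333334) (261.23333333333335, 250.83333333333331)
1.0 [[261.65202611 215.74460616]] [[262.1754451  243.18199569]]
1.07 [[261.44530692 219.0851571 ]] [[261.95273863 246.48957721]]
1.13 [[261.53727501 221.90379779]] [[262.04815207 249.27583239]]
the job is handed in; nothing more can be done
```

The lid is shut and released, and I handed the job in at about 15.7 s.

- **Breaking the stay:** I pushed the thumb bar to the rear with closed fingers. The picture showed the stay clearly folded with the lid still up, at about 0.2 rad. I did not measure the knuckle angle itself.
- **Lowering:** I gripped the handle bar at 20 N and lowered it along its arc at about 0.28 rad/s until the lid met its stop, with 13.6 N of upward force. Then I opened the gripper and moved it about 19 cm clear.
- **Last checks:**
  - **Lid:** The handle in the final picture fits a fully shut lid (1.13 rad). Its two ends disagree by about 1.5 pixels either way, so the picture alone does not settle the 0.04 rad tolerance. The stop force and the bar sitting within about 2 mm of hinge height support it.
  - **Release:** The tool force after release was near zero.
  - **Bystanders:** All six appear standing where they were, by eye only. I did not measure their final positions.

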